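Load the drying pot and tighten its slip-clutch lid

TASK

Lift the small steel dish of mushroom slices by its post and set it down inside the round pot of the sample dryer. Swing the pot's lid fully shut by its blue peg, then turn the orange bar handle on the lid clockwise until you feel its clutch slip, stop within 25 degrees of where it begins to slip, and let go without turning it back. Leave everything else on the table where it is.

Things in the scene. Friction and masses are not known exactly. Their poses are not given: they have to be found in the camera images.
- dish_center (a point): loose open steel dish with mushroom slices, 84 mm wide, wall 20 mm high; in its middle a lifting post of 14 mm diameter rises to 56 mm above the underside; about 0.2 kg. Point on the post's axis, 28 mm above the underside; z up. The slices stay below 20 mm, so the post's top 30 mm are free to grip from above
- unit: sample dryer fixed on the table: white slab 300 x 260 x 22 mm, on it an open steel pot, a swing post and, behind, a white control box 115 mm tall. Origin at table height under the pot's centre; x from the pot towards the control box, y left, z up; the swing post's axis is at x = +130 mm, y = -90 mm. Place and yaw differ every time
- pot_floor (a point): centre of the pot's flat inner floor, 30 mm above the table. The pot is 160 mm wide outside, 142 mm inside, its rim 88 mm above the table (58 mm deep); axes as unit
- lid (a joint): swing lid about the vertical post, rad: 0 = fully shut against its stop, round lid (160 mm wide, 12 thick, top 106 mm above the table, 3 mm clear of the rim) centred over the pot; positive = open, counter-clockwise from above. Starts 1.05 to 1.4 and stays where left; friction 0.5 N m. Lid centre is 158 mm from the post's axis
- peg (a point): blue upright peg, 14 mm diameter, on an ear of the lid, for swinging the lid; from 106 to 150 mm above the table; point half-way up on its axis, 128 mm above the table. It lies 243 mm from the swing post's axis, on the line from the post through the lid's centre, 85 mm beyond that centre. Axes are the lid's
- lid_hub (a point): centre of the lid's top face, 106 mm above the table, on the axis of the handle; axes are the lid's (parallel to unit when shut)
- bar (a point): orange bar handle on the lid, 76 mm long (own x), 12 thick (own y), 34 tall, 120 to 154 mm above the table; below it a 40 mm orange disc, 114 to 120 mm. Point on its vertical axis of rotation, 141 mm up. Clockwise from above tightens: turns the collar lightly (0.07 N m) for 17 to 75 degrees to an unseen, varying place; there the collar stops, the clutch slips at a steady 0.45 N m, the bar turns on
- handle_mark (a point): white mark at the edge of the orange disc, which turns with the bar; the point is 20 mm from the axis of rotation along the bar's own y axis, 120 mm above the table
- collar_mark (a point): white mark on the black collar (62 mm wide, 106 to 114 mm above the table) under the orange disc, 26 mm from the axis; axes turn with the collar. The two marks start in line with the axis and stay so until the clutch slips; then the orange mark moves clockwise off the collar's (to this frame's +x: 3 mm is 9 degrees of slip, 8.5 mm is 25)
- pin_top (a point): top of a small green tell-tale pin of 8 mm diameter in the black collar, opposite its white mark. It sinks as the collar tightens, by 0.5 mm per radian only, and ends 11 mm above the lid's top face (117 mm above the table) when the lid is tight: too little to be read before the clutch is felt
- jar: bystander: amber glass jar with white cap, 60 mm wide, 85 mm tall; origin under its centre. It and the dish stand on the left of the dryer and may change places
- plates: bystander: pile of three pinkish discs, 120 mm wide, 30 mm tall, at the right; origin under its centre
- punnet: bystander: white punnet with three mushrooms, 110 x 160 mm, on the fixed white scale at the right; origin under its centre
- brush: bystander: cleaning brush lying on the table near the robot's right; origin under its middle
There are look-alikes about, which are no part of the job. What is shaped like the part that bears dish_center but red is not meant.

How it is judged:
By the outcome, as a careful person would: the job done as asked, in the order asked, and still so for the second after the job is handed in, with the robot touching nothing.
It also fails if it takes over 72 s, if anything falls off the work surface, if the arm or the gripper's body presses on something with over 40 N, if the wrist force passes 120 N, or if a joint passes its speed limit or range.

ROBOT

A 6-joint arm with a two-finger parallel gripper is mounted at the origin on the work surface. World frame = base frame: x ahead of the robot, y to its left, z up, the work surface at z = 0. Lengths are in m, angles in rad, forces in N, time in s.
With the tool pointing down it reaches from about 0.375 to 0.975 m from the base axis. Payload 3.8 kg.
Tool frame: the origin (TCP) lies midway between the tips of the shut fingers; the grasp point (between the pads) lies bot.grasp_offset behind it (bot.grasp_offset is the distance from the TCP to the grasp point, in m); z points along the fingers, y is the direction in which the jaws open and shut (so a half turn about z gives the same grasp; the last joint's range is limited). The gripper opens to 85 mm and grips with 20 to 120 N. Pads are 22 mm wide; open, the fingers measure 114 mm over their backs; the gripper's body (76 mm by 85 mm) begins 54 mm behind the grasp point. The pads swing forward as they close: fully open they stand 13 mm farther back than shut.
Start: joints at [-1.289, 0.264, 1.604, -0, 1.274, -0.037], TCP at [0.212, -0.641, 0.231] pointing down, gripper open.
Joint ranges: [-2.63, 2.63], [-0.94, 2.18], [0.31, 2.57], [-1.31, 4.45], [0, 2.66], [-2.55, 2.55]. Speed limits (rad/s): [2.57, 2.57, 3.14, 3.14, 3.14, 3.14].

INTERFACE

Orientations are given as a rotation vector (axis times angle).
In Python, from workcell import read_state, viewer, job, bot gives the robot as it stands.
- The arm moves only by the shell command python3 -m crank 'ROWS' [FORCE]. ROWS is text: rows parted by semicolons, each of 7 numbers parted by spaces: the shift along the tool's x, y, z in mm, then the turn, a rotation vector about the tool's x, y, z in rad, then the closure in counts, from 0 (fully open) to 255 (shut). A call has 1 to 20 rows; each row is the pose to reach, as a shift and turn from the pose commanded when the call began, along the tool's axes at that moment; what a row does not reach only later rows make up. A row lasts 1/8 s, in which the tool goes at most 62.5 mm and 10.7 degrees, less where a joint would pass 70% of its speed; a pose out of reach is approached as far as the arm can. A call with a gripper value outside its range is refused whole. The fingers move at their own pace and stop on an object; FORCE is the grip in N (left out, the last holds). Time passes only in rows, so rows that repeat a pose let the fingers close. It gives the time, the measured TCP pose, the force and the opening at its end, in the units of the state.
- read_state(): the state, without advancing time (a new reading comes with each control period).
- viewer.read_camera(name): name is "scene" or "top" or "wrist"; returns a dict with "pixels" (384x512x3 uint8, red, green, blue), "vertical_fov" (degrees; the focal length in pixels is half the picture's height over the tangent of half this angle, whatever the lens; pixels are square), "cx", "cy" (the principal point, pixels), "view" (4x4, takes a point from world to camera coordinates); the wrist camera has in their place "tool_from_camera" (4x4, takes a point from camera to tool coordinates, whose origin is the TCP and whose axes are the flange's). Camera axes: x right, y up, looking along -z (the intrinsics and any distortion apply to the point x, -y, -z); pixel columns grow to the right and rows downward; lengths in m; the calibration is good to about 2 mm. The wrist camera is an equidistant fisheye: a pixel r from the principal point sees the ray r / f radians off the axis. A picture is of the moment at which its call begins: read the wrist's pose just before it. There is no depth.
- job.finish_job(): hands the job in, once; it reports no verdict.
The state is a dict: "time": time; "q": joint angles; "joint_vel": joint speeds; "joint_torque": joint torques, N m; "tool_pos": TCP position; "tcp_rot": TCP orientation; "wrist_force": force on the tool from outside, world axes, zero at the start; "torque": the same for the moment, N m; "width": opening from 0.0 (shut) to 1.0 (fully open).
Only numpy, scipy, OpenCV 4.12 (cv2) and the standard library are available. Lean on these libraries where they do the work, as an engineer would, in place of code of your own. Each camera call takes 0.05 s, during which the arm holds its last target.

## Working session

There is one attempt and no reset: what is moved stays moved. The work goes in short steps, Python scripts to look and compute and a shell command to move; the robot and the scene stay as the last step left them, time stands still between calls to the robot, and variables do not carry over. Pictures are saved under pics/ and viewed, and the job is handed in when it is done.

```bash
ls; mkdir -p pics; cat > h.py <<'E'
import numpy as np, cv2, json
from scipy.spatial.transform import Rotation as R
from workcell import read_state, viewer, job, bot
def cam(n):
    s=read_state(); c=viewer.read_camera(n); c['s']=s; return c
def save(c,f): cv2.imwrite('pics/'+f, c['pixels'][:,:,::-1])
def foc(c): return 192/np.tan(np.radians(c['vertical_fov'])/2)
def ray(c,u,v):
    f=foc(c); x=(u-c['cx'])/f; y=(v-c['cy'])/f
    if 'view' in c:
        M=np.linalg.inv(c['view']); d=np.array([x,-y,-1])
    else:
        r=np.hypot(x,y); s=np.sin(r)/r if r>1e-9 else 1
        d=np.array([x*s,-y*s,-np.cos(r)])
        T=np.eye(4);T[:3,:3]=R.from_rotvec(c['s']['tcp_rot']).as_matrix();T[:3,3]=c['s']['tool_pos']
        M=T@c['tool_from_camera']
    d=M[:3,:3]@d
    return M[:3,3],d/np.linalg.norm(d)
def onz(c,u,v,z):
    o,d=ray(c,u,v); return o+d*(z-o[2])/d[2]
def proj(c,p):
    p=np.append(p,1)
    if 'view' in c: q=c['view']@p
    else:
        T=np.eye(4);T[:3,:3]=R.from_rotvec(c['s']['tcp_rot']).as_matrix();T[:3,3]=c['s']['tool_pos']
        q=np.linalg.inv(T@c['tool_from_camera'])@p
    f=foc(c); x,y,z=q[0],-q[1],-q[2]
    if 'view' in c: return np.array([c['cx']+f*x/z,c['cy']+f*y/z])
    r=np.hypot(x,y);t=np.arctan2(r,z)
    return np.array([c['cx']+f*t*x/r,c['cy']+f*t*y/r])
E
python3 - <<'E'
from h import *
for n in ['scene','top','wrist']:
    c=cam(n); save(c,n+'0.png'); print(n,[(k,v) for k,v in c.items() if k not in('pixels','s')])
print(read_state(),bot.grasp_offset,[x for x in dir(bot) if x[0]!='_'])
E
```

```text
pics
scene [('vertical_fov', 42.78886008922995), ('cx', 259.51746266612383), ('cy', 192.40154716236174), ('view', array([[ 0.67324873,  0.73938818,  0.00642405, -0.35357067],
       [-0.56596364,  0.5097074 ,  0.6479842 ,  0.24792926],
       [ 0.47583747, -0.43989032,  0.76162669, -1.91450665],
       [ 0.        ,  0.        ,  0.        ,  1.        ]]))]
top [('vertical_fov', 50.841397820664575), ('cx', 260.50474387411833), ('cy', 183.82355069031235), ('view', array([[ 0.01926768, -0.99977781, -0.00854866, -0.03389137],
       [ 0.98950848,  0.01784389,  0.14336864, -0.5638452 ],
       [-0.14318425, -0.01122136,  0.98963243, -1.52370626],
       [ 0.        ,  0.        ,  0.        ,  1.        ]]))]
wrist [('vertical_fov', 65.70646984690485), ('cx', 251.60463774256138), ('cy', 191.391585266345), ('tool_from_camera', array([[-6.74435855e-05,  9.59659433e-01,  2.81165020e-01,
         7.08912985e-02],
       [ 9.99998721e-01,  5.14007176e-04, -1.51451392e-03,
        -5.29202749e-04],
       [-1.59793841e-03,  2.81164558e-01, -9.59658240e-01,
        -1.42103565e-01],
       [ 0.00000000e+00,  0.00000000e+00,  0.00000000e+00,
         1.00000000e+00]]))]
{'time': 0.15, 'q': array([-1.28889079e+00,  2.64609887e-01,  1.60510490e+00, -7.03710033e-06,
        1.27372358e+00, -3.68886274e-02]), 'joint_vel': array([-0.00040886, -0.00014807, -0.00468327,  0.00019285,  0.00092292,
       -0.00110682]), 'joint_torque': array([ 4.17067922e-04, -5.15904951e+01, -3.67960238e+01, -5.28609894e-05,
        8.04137875e-03,  2.08264765e-05]), 'tool_pos': array([ 0.21139667, -0.64041422,  0.23020388]), 'tcp_rot': array([-3.09995880e+00, -4.98355451e-01,  3.64570307e-04]), 'wrist_force': array([ 0.12016027, -0.06723152,  0.84033768]), 'torque': array([ 0.0655754 ,  0.05962598, -0.02167667]), 'width': 0.9944271168336491} 0.0187 ['MotionError', 'grasp_offset']
```

View pics/top0.png

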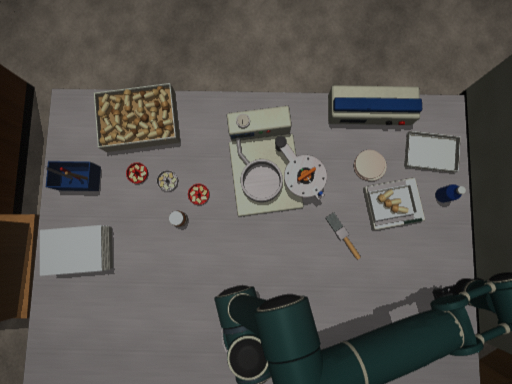

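View pics/scene0.png

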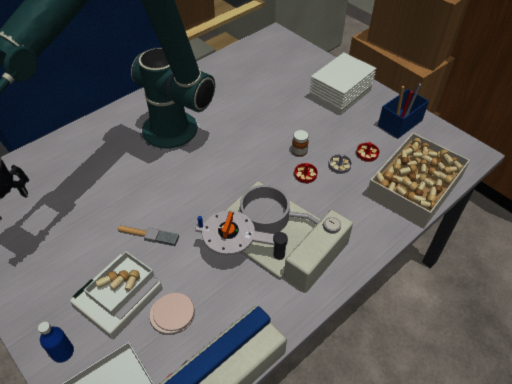

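```bash
python3 - <<'E'
from h import *
c=cam('top'); a=c['pixels'][:,:,::-1]
p1=cv2.resize(a[150:235,115:220],None,fx=5,fy=5,interpolation=cv2.INTER_CUBIC)[:, :525]
p2=cv2.resize(a[100:225,220:335],None,fx=5,fy=5,interpolation=cv2.INTER_CUBIC)
cv2.imwrite('pics/d1.png',p1); cv2.imwrite('pics/u1.png',cv2.resize(p2,(552,600)))
s=cam('scene')['pixels'][:,:,::-1]
cv2.imwrite('pics/s1.png',cv2.resize(s[135:290,180:390],None,fx=3.8,fy=3.8,interpolation=cv2.INTER_CUBIC))
E
```

```text
(no output)
```

View pics/d1.png

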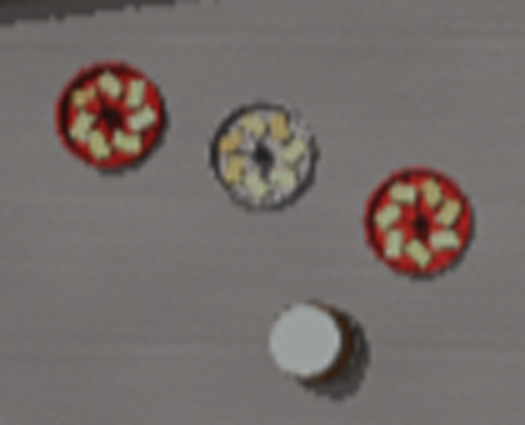

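View pics/u1.png

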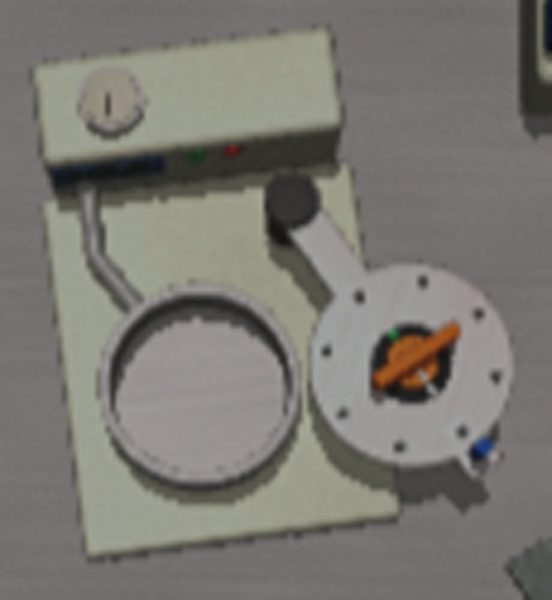

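View pics/s1.png

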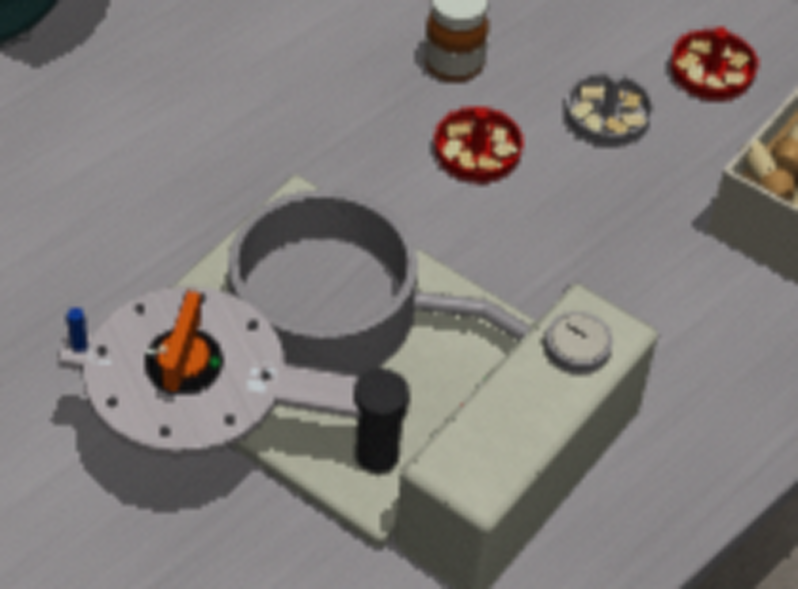

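```bash
python3 - <<'E'
from h import *
c=cam('top'); s=cam('scene')
def tri(p,q):
    o1,d1=ray(c,*p);o2,d2=ray(s,*q)
    A=np.stack([d1,-d2],1);t=np.linalg.lstsq(A,o2-o1,rcond=None)[0]
    a=o1+t[0]*d1;b=o2+t[1]*d2;return (a+b)/2,np.linalg.norm(a-b)*1000
def blob(c,lo,hi,roi):
    x0,y0,x1,y1=roi;h=cv2.cvtColor(c['pixels'],cv2.COLOR_RGB2HSV)[y0:y1,x0:x1]
    m=cv2.inRange(h,lo,hi);ys,xs=np.nonzero(m);return xs.mean()+x0,ys.mean()+y0,len(xs)
np.set_printoptions(precision=4,suppress=True)
k=lambda u,v,ox,oy,sc:(ox+u/sc-.4,oy+v/sc-.4)
dish=onz(c,*k(264,156,115,150,5),.02);print('dish top rim',dish)
print('dish scene rim',onz(s,*k(608,107,180,135,3.8),.02))
pot=onz(c,*k(200,388,220,100,4.8),.088);print('pot',pot, onz(s,*k(323,268,180,135,3.8),.088))
lid=onz(c,*k(411,364,220,100,4.8),.106);print('lid',lid, onz(s,*k(184,368,180,135,3.8),.106))
B=blob(c,(105,100,50),(130,255,255),(310,180,330,205));b2=blob(s,(105,120,50),(130,255,255),(190,205,210,235));print(B,b2,tri(B[:2],b2[:2]),onz(c,*B[:2],.128))
a=onz(c,*k(47,203,220,100,4.8),.022);b=onz(c,*k(88,555,220,100,4.8),.022);d=onz(c,*k(397,516,220,100,4.8),.022)
print('slab',a,b,d,np.degrees(np.arctan2(*(a-b)[1::-1])),np.degrees(np.arctan2(*(b-d)[1::-1]))-90,np.linalg.norm(b-d))
yaw=np.mean([np.arctan2(*(a-b)[1::-1]),np.arctan2(*(b-d)[1::-1])-np.pi/2]);
cs,sn=np.cos(yaw),np.sin(yaw)
post=pot[:2]+np.array([cs*.13+sn*.09,sn*.13-cs*.09]);print('yaw',yaw,'post',post)
v=lid[:2]-post;print('r lid',np.linalg.norm(v)); v0=pot[:2]-post;ang=np.arctan2(v[1],v[0])-np.arctan2(v0[1],v0[0]);print('lid ang',ang,'peg',post+v/np.linalg.norm(v)*.243)
E
```

```text
dish top rim [0.5728 0.3434 0.02  ]
dish scene rim [0.5796 0.3423 0.02  ]
pot [ 0.5704 -0.0265  0.088 ] [ 0.5823 -0.031   0.088 ]
lid [ 0.5894 -0.1897  0.106 ] [ 0.5939 -0.191   0.106 ]
(np.float64(320.27272727272725), np.float64(192.72727272727272), 11) (np.float64(199.83333333333334), np.float64(220.83333333333334), 36) (array([ 0.5229, -0.2408,  0.1328]), np.float64(2.113624096386456)) [ 0.5229 -0.2423  0.128 ]
slab [0.7335 0.1039 0.022 ] [0.4425 0.062  0.022 ] [ 0.4787 -0.1872  0.022 ] 8.20865899408237 8.263274393401474 0.2517656647119271
yaw 0.143744735890388 post [ 0.712 -0.097]
r lid 0.15367888936634652
lid ang -5.174019461191762 peg [ 0.5181 -0.2435]
```

```bash
python3 -m crank '653 -819 -30 0 0 0 120;653 -819 -30 0 0 0 120;653 -819 -30 0 0 0 120;653 -819 -30 0 0 0 120;653 -819 -30 0 0 0 120;653 -819 -30 0 0 0 120;653 -819 -30 0 0 0 120;653 -819 -30 0 0 0 120;653 -819 -30 0 0 0 120;653 -819 -30 0 0 0 120;653 -819 -30 0 0 0 120;653 -819 -30 0 0 0 120;653 -819 -30 0 0 0 120;653 -819 -30 0 0 0 120;653 -819 -30 0 0 0 120;653 -819 -30 0 0 0 120;653 -819 -30 0 0 0 120;653 -819 -30 0 0 0 120;653 -819 -30 0 0 0 120' 30
python3 - <<'E'
from h import *
c=cam('wrist');save(c,'w1.png');print(c['s']['tool_pos'],c['s']['tcp_rot'],c['s']['q'],c['s']['width'],c['s']['time'])
print(onz(cam('top'),176-.4,218-.4,.085))
E
```

```text
time: 2.72
tool_pos: [0.5746, 0.341, 0.2608]
tcp_rot: [3.101, 0.499, -0.002]
wrist_force: [-0.5, 0.3, 0.3]
width: 0.533
[0.57457369 0.34100544 0.26080306] [ 3.10075521e+00  4.99280415e-01 -1.69688396e-03] [ 4.98598896e-01  2.36181487e-01  1.58397071e+00 -5.02426470e-04
  1.32275797e+00  1.75022161e+00] 0.5329175499721445 2.725
[0.42522416 0.28968243 0.085     ]
```

View pics/w1.png

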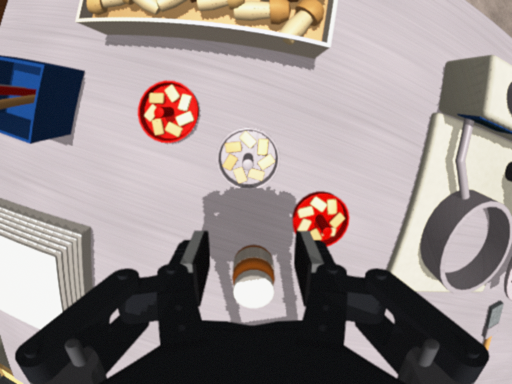

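The wrist picture shows the steel dish centred at (248,157), with red look-alikes at (168,111) and (321,218) and the jar at (253,280). I'll measure the dish's post and rim now.

```bash
python3 - <<'E'
from h import *
c=cam('wrist');np.set_printoptions(precision=4,suppress=True)
a=c['pixels'][:,:,::-1];cv2.imwrite('pics/w1c.png',cv2.resize(a[110:210,200:300],None,fx=6,fy=6,interpolation=cv2.INTER_CUBIC))
print('rim',onz(c,248,157.5,.02),'proj tcp',proj(c,c['s']['tool_pos']))
# size
print(np.linalg.norm(onz(c,219,157,.02)-onz(c,277,157,.02)), 'jar', onz(c,254,291,.085))
o,d=ray(c,340,0)
for p in ([.573,.343,.02],[.573,.343,.056],[.5704,-.0265,.088]): print(p,proj(c,p))
E
```

```text
rim [0.5776 0.3459 0.02  ] proj tcp [252.1836 244.2342]
0.0759544814181356 jar [0.4269 0.2882 0.085 ]
[0.573, 0.343, 0.02] [248.9921 161.4505]
[0.573, 0.343, 0.056] [248.7948 166.9944]
[0.5704, -0.0265, 0.088] [478.1516 252.0499]
```

View pics/w1c.png

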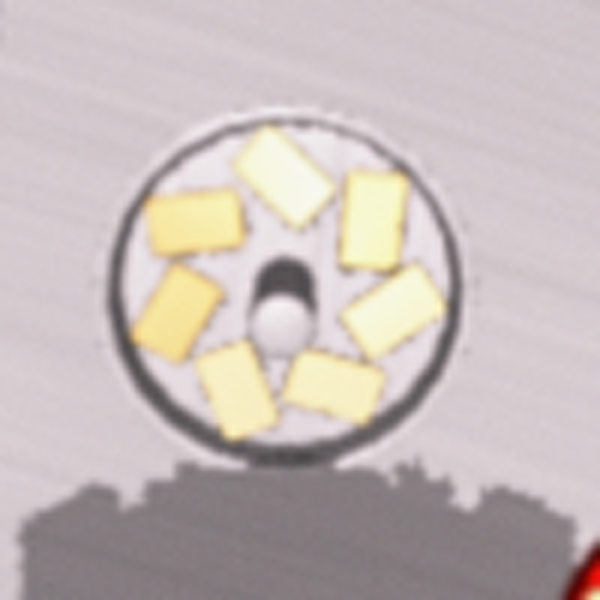

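```bash
cat >> h.py <<'E'
def to_tool(p):
    s=read_state(); d=R.from_rotvec(s['tcp_rot']).as_matrix().T@(np.array(p)-s['tool_pos']); return np.round(d*1000,1)
E
python3 - <<'E'
from h import *
c=cam('wrist')
p=onz(c,247-.4,164.2-.4,.056);q=onz(c,247.,156.7,.02);print(p,q)
print(to_tool([*(p+q)[:2]/2,.026]))
E
```

```text
[0.57598641 0.34660957 0.056     ] [0.57832205 0.34736921 0.02      ]
[  4.3  -5.9 235.7]
```

```bash
python3 -m crank '4 -5 50 0 0 0 120;4 -5 100 0 0 0 120;4 -5 150 0 0 0 120;4 -5 150 0 0 0 120'
python3 - <<'E'
from h import *
c=cam('wrist');save(c,'w2.png');print(c['s']['tool_pos'])
E
```

```text
time: 3.42
tool_pos: [0.5733, 0.3443, 0.1062]
tcp_rot: [3.098, 0.496, -0.016]
wrist_force: [-0.2, -0.5, 0.2]
width: 0.528
[0.57333057 0.34429827 0.10617067]
```

View pics/w2.png

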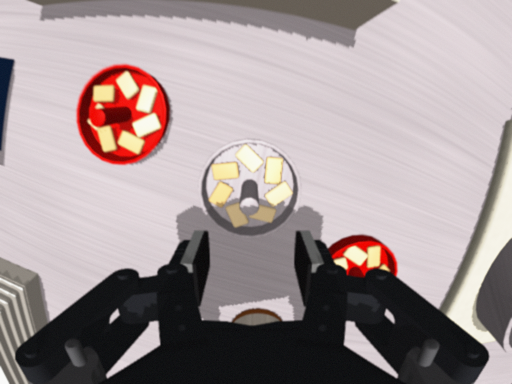

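```bash
python3 - <<'E'
from h import *
c=cam('wrist');print(c['s']['tool_pos'],c['s']['tcp_rot'])
p=onz(c,249,203.5,.056);q=onz(c,250,187,.02);print(p,q,proj(c,[.5765,.3465,.056]))
print(to_tool([*(p+q)[:2]/2,.026]))
E
```

```text
[0.5757749  0.34581026 0.10984145] [ 3.1005261   0.49685779 -0.00644737]
[0.57941607 0.34910108 0.056     ] [0.58129202 0.34908648 0.02      ] [251.24522327 208.34389971]
[ 3.1 -1.1 86.5]
```

```bash
python3 -m crank '2 -1 45 0 0 0 120;2 -1 85 0 0 0 120;2 -1 85 0 0 0 120;2 -1 85 0 0 0 120'
python3 - <<'E'
from h import *
c=cam('wrist');save(c,'w3.png');print(c['s']['tool_pos'],c['s']['wrist_force'])
E
```

```text
time: 4.03
tool_pos: [0.5812, 0.3502, 0.0299]
tcp_rot: [-3.1, -0.498, -0.008]
wrist_force: [0.9, -0.4, -0.2]
width: 0.529
[0.58119768 0.35019112 0.02994217] [ 0.94836995 -0.41597745 -0.21347578]
```

View pics/w3.png

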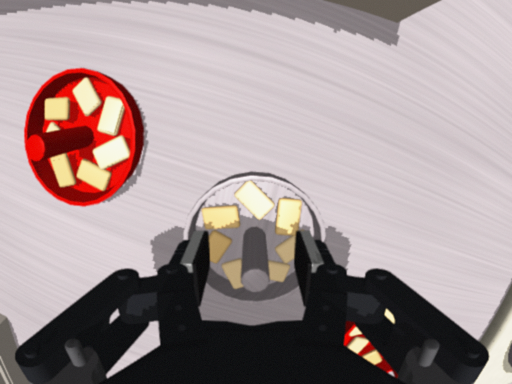

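```bash
python3 - <<'E'
from h import *
c=cam('wrist');p=onz(c,255,279,.056);print(p,to_tool(p))
E
python3 -m crank '0 0 0 0 0 0 255;0 0 0 0 0 0 255;0 0 0 0 0 0 255;0 0 0 0 0 0 255;0 0 0 0 0 0 255' 40
python3 -m crank '0 0 -60 0 0 0 255;0 0 -110 0 0 0 255;0 0 -110 0 0 0 255;0 0 -110 0 0 0 255' 40
python3 - <<'E'
from h import *
c=cam('wrist');save(c,'w4.png');print(c['s']['tool_pos'],c['s']['wrist_force'])
E
```

```text
[0.57669724 0.3474858  0.056     ] [ -5.2   1.2 -25.8]
time: 4.75
tool_pos: [0.5797, 0.3495, 0.028]
tcp_rot: [-3.101, -0.499, -0.003]
wrist_force: [-0.1, -0.6, 5.9]
width: 0.149
time: 5.25
tool_pos: [0.5779, 0.3486, 0.1353]
tcp_rot: [3.101, 0.499, -0.003]
wrist_force: [-0.4, -0.0, -2.6]
width: 0.147
[0.57794822 0.34857703 0.13527254] [-0.40597533 -0.01657966 -2.57632625]
```

View pics/w4.png

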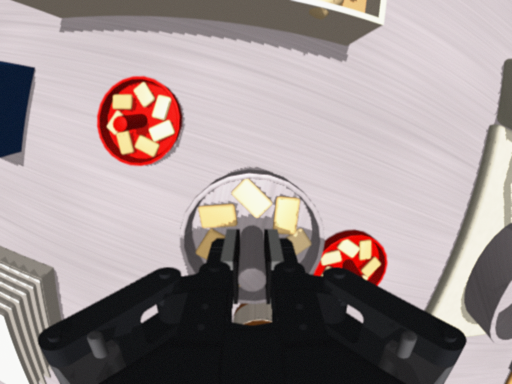

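```bash
python3 -m crank '-20 60 -60 0 0 0 255;-40 120 -70 0 0 0 255;-60 180 -70 0 0 0 255;-80 236 -70 0 0 0 255;-80 236 -70 0 0 0 255;-80 236 -70 0 0 0 255;-80 236 -70 0 0 0 255'
python3 - <<'E'
from h import *
c=cam('wrist');save(c,'w5.png');print(c['s']['tool_pos'],c['s']['tcp_rot'],c['s']['wrist_force'])
E
```

```text
time: 6.18
tool_pos: [0.5762, 0.1009, 0.205]
tcp_rot: [-3.101, -0.499, 0.003]
wrist_force: [0.2, 0.9, -1.5]
width: 0.149
[0.57623862 0.10088038 0.20500859] [-3.10068616 -0.49921227  0.00311664] [ 0.15830883  0.89177969 -1.5384795 ]
```

View pics/w5.png

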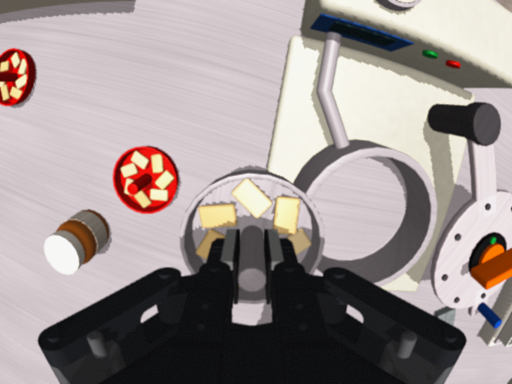

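```bash
python3 - <<'E'
from h import *
c=cam('wrist');np.save('w5.npy',c,allow_pickle=True)
a=c['pixels'][:,:,::-1];cv2.imwrite('pics/w5c.png',cv2.resize(a[130:300,290:512],None,fx=3.5,fy=3.5,interpolation=cv2.INTER_CUBIC))
E
```

```text
(no output)
```

View pics/w5c.png

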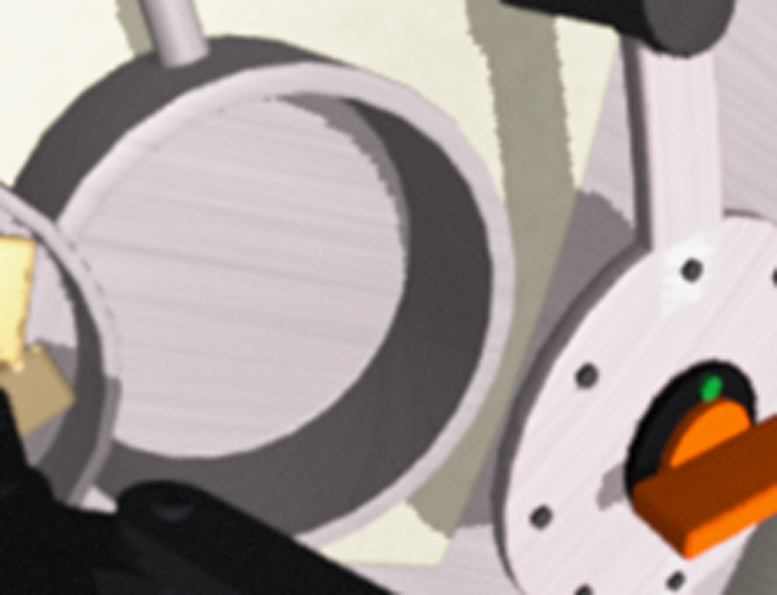

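```bash
python3 - <<'E'
from h import *
from scipy.optimize import least_squares
c=np.load('w5.npy',allow_pickle=True).item()
P=[(55,215),(95,165),(150,115),(215,78),(285,62),(370,72),(450,128),(500,210),(514,290),(495,380),(450,455),(390,510),(330,546)]
W=np.array([onz(c,290+u/3.5-.4,130+v/3.5-.4,.088)[:2] for u,v in P])
r=least_squares(lambda x:np.hypot(*(W-x[:2]).T)-x[2],[.57,-.03,.08]);print(r.x,np.round(r.fun*1000,1))
r=least_squares(lambda x:np.hypot(*(W-x[:2]).T)-.08,[.57,-.03]);print(r.x,np.round(r.fun*1000,1))
# dish centre from underside
print(c['s']['tool_pos'])
E
```

```text
[ 0.57353661 -0.0256651   0.0797113 ] [ 0.1 -0.5 -0.1  0.6  0.7  0.4 -1.5 -1.   0.7  1.2  0.6 -0.7 -0.4]
[ 0.5732594  -0.02554107] [-0.2 -0.8 -0.3  0.5  0.6  0.3 -1.5 -1.   0.6  1.   0.3 -1.  -0.8]
[0.57639085 0.10119397 0.20528822]
```

```bash
python3 -m crank '-20 60 0 0 0 0 255;-40 120 0 0 0 0 255;-40 120 0 0 0 0 255;-40 120 40 0 0 0 255;-40 120 60 0 0 0 255;-40 120 60 0 0 0 255'
python3 - <<'E'
from h import *
c=cam('wrist');save(c,'w6.png');print(c['s']['tool_pos'],c['s']['tcp_rot'],c['s']['wrist_force'])
E
```

```text
time: 7.02
tool_pos: [0.5745, -0.0252, 0.1437]
tcp_rot: [-3.1, -0.501, 0.008]
wrist_force: [-0.5, 0.5, -0.7]
width: 0.145
[ 0.57449379 -0.02517822  0.14373108] [-3.09974924 -0.50094274  0.00817459] [-0.50730121  0.50660344 -0.74681401]
```

View pics/w6.png

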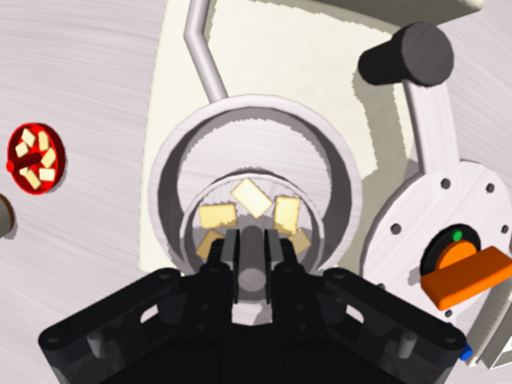

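```bash
python3 -m crank '0 0 40 0 0 0 255;0 0 70 0 0 0 255;0 0 78 0 0 0 255;0 0 82 0 0 0 255;0 0 84 0 0 0 255;0 0 84 0 0 0 255'
python3 - <<'E'
from h import *
c=cam('wrist');save(c,'w7.png');print(c['s']['tool_pos'],c['s']['wrist_force'])
E
```

```text
time: 7.82
tool_pos: [0.5774, -0.0267, 0.0635]
tcp_rot: [3.101, 0.499, 0.003]
wrist_force: [-0.1, -0.3, -1.7]
width: 0.144
[ 0.57742015 -0.02672314  0.06353839] [-0.07828696 -0.30776444 -1.72046914]
```

View pics/w7.png

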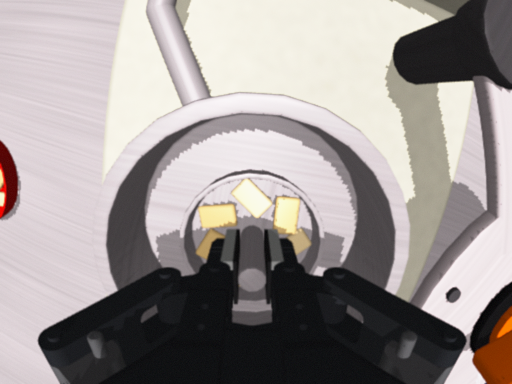

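```bash
python3 -m crank '0 0 2 0 0 0 255;0 0 3 0 0 0 255;0 0 3 0 0 0 255' ; python3 -m crank '0 0 1 0 0 0 255;0 0 2 0 0 0 255;0 0 2 0 0 0 255'
```

```text
time: 8.25
tool_pos: [0.5762, -0.0267, 0.0591]
tcp_rot: [-3.102, -0.499, 0.001]
wrist_force: [0.9, -0.8, -2.0]
width: 0.15
time: 8.62
tool_pos: [0.5764, -0.0267, 0.0579]
tcp_rot: [3.102, 0.499, -0.0]
wrist_force: [-3.0, 0.6, 4.6]
width: 0.147
```

```bash
python3 -m crank '0 0 0 0 0 0 150;0 0 0 0 0 0 150;0 0 0 0 0 0 150;0 0 -50 0 0 0 150;0 0 -100 0 0 0 150;0 0 -150 0 0 0 150;0 0 -150 0 0 0 150;0 0 -150 0 0 0 150'
python3 - <<'E'
from h import *
c=cam('wrist');save(c,'w8.png');print(c['s']['tool_pos'],c['s']['tcp_rot'],c['s']['wrist_force'])
c=cam('top');save(c,'t8.png')
E
```

```text
time: 9.62
tool_pos: [0.5762, -0.0266, 0.207]
tcp_rot: [-3.102, -0.499, 0.0]
wrist_force: [-0.1, 0.7, -0.9]
width: 0.412
[ 0.57618805 -0.02662739  0.20704757] [-3.10173515e+00 -4.98700120e-01  2.01819517e-05] [-0.12709147  0.66796605 -0.93884456]
```

View pics/w8.png

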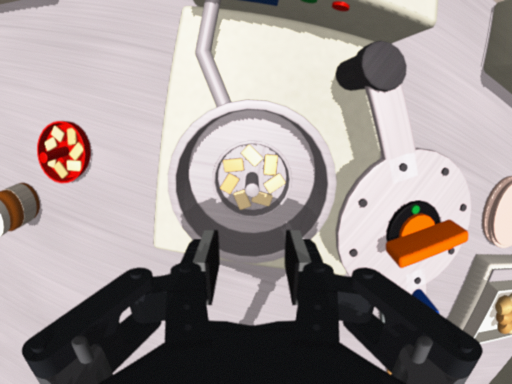

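```bash
python3 -m crank '-30 50 -20 0 0 -0.1 120;-60 100 -20 0 0 -0.2 120;-90 150 -20 0 0 -0.3 120;-118 187 -20 0 0 -0.33 120;-118 187 -20 0 0 -0.33 120;-118 187 -20 0 0 -0.33 120;-118 187 -20 0 0 -0.33 120'
python3 - <<'E'
from h import *
c=cam('wrist');save(c,'w9.png');print(c['s']['tool_pos'],c['s']['tcp_rot'],c['s']['q']);np.save('w9.npy',c,allow_pickle=True)
E
```

```text
time: 10.6
tool_pos: [0.523, -0.2399, 0.2264]
tcp_rot: [-2.976, -1.003, 0.001]
wrist_force: [0.3, -0.8, -1.1]
width: 0.528
[ 0.52304084 -0.23989234  0.2264423 ] [-2.97579446e+00 -1.00286227e+00  1.13477840e-03] [-4.73567900e-01  8.07809266e-02  1.82598362e+00  4.53390777e-04
  1.23630376e+00  4.46973639e-01]
```

View pics/w9.png

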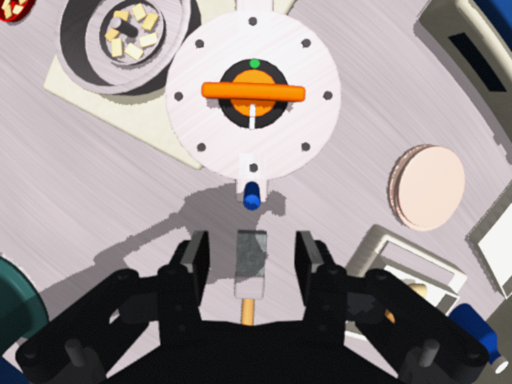

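```bash
python3 - <<'E'
from h import *
from scipy.optimize import least_squares
c=np.load('w9.npy',allow_pickle=True).item()
a=c['pixels'][:,:,::-1];cv2.imwrite('pics/w9c.png',cv2.resize(a[0:220,150:360],None,fx=2.7,fy=2.7,interpolation=cv2.INTER_CUBIC))
h=cv2.cvtColor(c['pixels'],cv2.COLOR_RGB2HSV);m=cv2.inRange(h,(105,120,40),(130,255,255));m[:150]=0;m[230:]=0;m[:,:230]=0;m[:,275:]=0
ys,xs=np.nonzero(m);print(xs.min(),xs.max(),ys.min(),ys.max(),xs.mean(),ys.mean())
print('peg',onz(c,252,202,.15),onz(c,xs.mean(),ys.mean(),.128))
print('lid',onz(c,253,97,.106), 'hmark',onz(c,252.5,107,.120),'cmark',onz(c,252.5,123,.114))
print('bar ends',onz(c,204,89.5,.154),onz(c,303,94,.154))
W=np.array([onz(c,u,v,.106)[:2] for u,v in [(166,97),(178,50),(210,20),(300,23),(331,55),(341,97),(327,142),(300,166),(215,168),(179,138)]])
r=least_squares(lambda x:np.hypot(*(W-x[:2]).T)-x[2],[.57,-.03,.08]);print(r.x,np.round(r.fun*1000,1))
E
```

```text
243 260 182 209 251.45989304812835 196.1524064171123
peg [ 0.52163514 -0.24075703  0.15      ] [ 0.51969861 -0.24168622  0.128     ]
lid [ 0.58673776 -0.1923911   0.106     ] hmark [ 0.57944207 -0.19734549  0.12      ] cmark [ 0.56853039 -0.20566834  0.114     ]
bar ends [ 0.56902139 -0.16161828  0.154     ] [ 0.60934988 -0.21992303  0.154     ]
[ 0.5902652  -0.19061454  0.07766226] [ 0.7  0.7 -0.1 -1.2 -0.1  0.4  1.2 -0.  -1.8  0.3]
```

View pics/w9c.png

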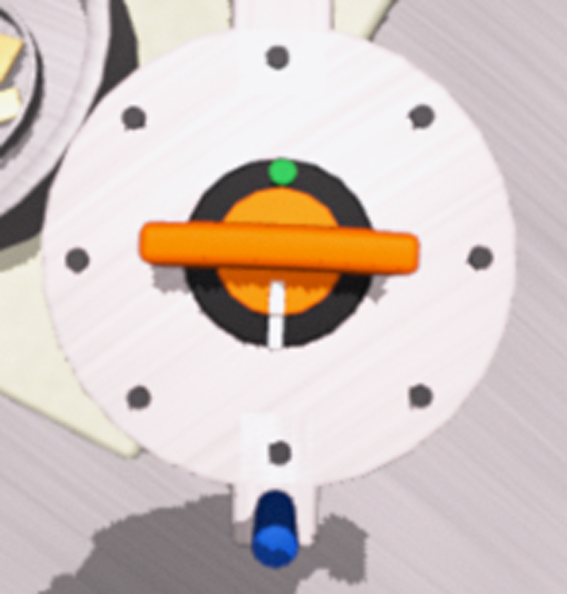

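```bash
python3 -m crank '-2 0 50 0 0 0.0 170;-2 0 90 0 0 0 170;-2 0 104 0 0 0 170;-2 0 104 0 0 0 170;-2 0 104 0 0 0 170'
python3 - <<'E'
from h import *
c=cam('wrist');save(c,'w10.png');print(c['s']['tool_pos'],c['s']['tcp_rot'],c['s']['wrist_force'])
E
```

```text
time: 11.28
tool_pos: [0.5229, -0.2429, 0.1253]
tcp_rot: [2.975, 1.001, 0.004]
wrist_force: [0.5, -0.6, -0.1]
width: 0.333
[ 0.5229462  -0.2428912   0.12534978] [2.97521571 1.001308   0.00368939] [ 0.52982116 -0.59836511 -0.10190339]
```

View pics/w10.png

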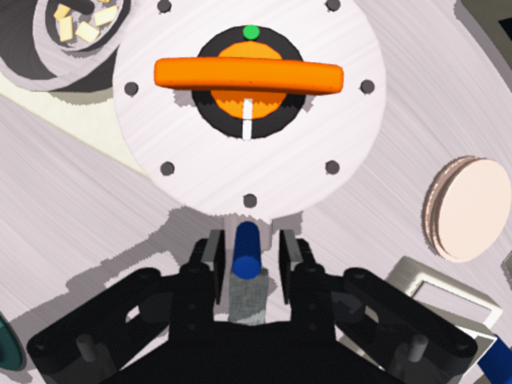

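```bash
python3 -m crank '1 -21 0 0 0 0.087 170;4 -42 0 0 0 0.175 170;8 -63 0 0 0 0.262 170;15 -83 0 0 0 0.349 170;23 -103 0 0 0 0.436 170;33 -121 0 0 0 0.524 170;44 -139 0 0 0 0.611 170;57 -156 0 0 0 0.698 170;71 -172 0 0 0 0.785 170;79 -179 0 0 0 0.83 170;87 -186 0 0 0 0.873 170;95 -193 0 0 0 0.917 170;104 -199 0 0 0 0.96 170;104 -199 0 0 0 0.96 170'
python3 - <<'E'
from h import *
c=cam('wrist');save(c,'w11.png');print(c['s']['tool_pos'],c['s']['tcp_rot'],c['s']['wrist_force'],c['s']['q'])
E
```

```text
time: 13.08
tool_pos: [0.4855, -0.0208, 0.1251]
tcp_rot: [-3.104, 0.485, -0.005]
wrist_force: [-0.1, 0.1, -0.2]
width: 0.331
[ 0.48547533 -0.02079439  0.12510076] [-3.10360741  0.48477398 -0.00544017] [-0.07867215  0.11587245 -0.15457458] [-9.41708568e-02 -3.18257947e-03  2.11128816e+00  1.60458684e-04
  1.03000860e+00  1.78643299e+00]
```

View pics/w11.png

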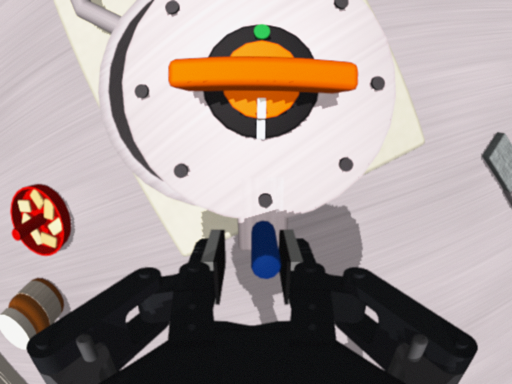

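```bash
python3 -m crank '0 -7 0 0 0 0.03 170;0 -13 0 0 0 0.052 170;1 -19 0 0 0 0.08 170;1 -25 0 0 0 0.105 170;2 -30 0 0 0 0.12 170;2 -34 0 0 0 0.14 170;2 -34 0 0 0 0.14 170;2 -34 0 0 0 0.14 170'
python3 - <<'E'
from h import *
c=cam('wrist');save(c,'w12.png');print(c['s']['tool_pos'],c['s']['tcp_rot'],c['s']['wrist_force'],c['s']['q'])
E
```

```text
time: 14.12
tool_pos: [0.496, 0.0111, 0.123]
tcp_rot: [-3.062, 0.702, 0.001]
wrist_force: [-0.2, -0.4, 0.4]
width: 0.332
[0.49599598 0.01108788 0.12300004] [-3.06154689e+00  7.02453561e-01  1.27641389e-03] [-0.20507147 -0.37208153  0.38050721] [-2.83099724e-02  2.19122402e-02  2.09027175e+00  7.48730060e-04
  1.03010930e+00  1.99318125e+00]
```

View pics/w12.png

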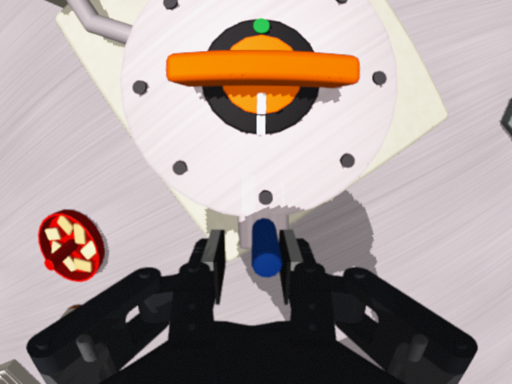

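Not at the stop yet (no force). I'll push on in small steps until force shows.

```bash
python3 -m crank '0 -2 0 0 0 0.01 170;0 -4 0 0 0 0.016 170;0 -4 0 0 0 0.016 170'; python3 -m crank '0 -2 0 0 0 0.01 170;0 -4 0 0 0 0.016 170;0 -4 0 0 0 0.016 170'; python3 -c "
from h import *;print(read_state()['wrist_force'],read_state()['torque'])"
```

```text
time: 14.55
tool_pos: [0.4977, 0.0144, 0.1231]
tcp_rot: [3.056, -0.727, -0.001]
wrist_force: [-1.6, -1.0, 0.6]
width: 0.332
time: 14.92
tool_pos: [0.4997, 0.0181, 0.1231]
tcp_rot: [-3.05, 0.752, 0.001]
wrist_force: [-0.1, -0.9, -0.5]
width: 0.333
[-0.06662803 -0.87719326 -0.52681372] [-0.15209517  0.21002813  0.01323857]
```

```bash
python3 -m crank '0 -2 0 0 0 0.008 170;0 -3 0 0 0 0.012 170;0 -3 0 0 0 0.012 170'; python3 -m crank '0 -1 0 0 0 0.004 170;0 -3 0 0 0 0.012 170;0 -3 0 0 0 0.012 170'
```

```text
time: 15.3
tool_pos: [0.5, 0.0183, 0.123]
tcp_rot: [3.041, -0.767, -0.003]
wrist_force: [-4.3, -10.4, 1.4]
width: 0.337
time: 15.68
tool_pos: [0.5002, 0.0184, 0.123]
tcp_rot: [3.032, -0.783, -0.005]
wrist_force: [-8.3, -18.7, 4.2]
width: 0.337
```

```bash
python3 -m crank '0 6 0 0 0 0 170;0 10 0 0 0 0 170;0 10 -40 0 0 0 170;0 10 -90 0 0 0 150;20 10 -110 0 0 0 130;20 10 -110 0 0 0 130;20 10 -110 0 0 0 130'
python3 - <<'E'
from h import *
c=cam('wrist');save(c,'w13.png');print(c['s']['tool_pos'],c['s']['tcp_rot'],c['s']['wrist_force'],c['s']['q'])
np.save('w13.npy',c,allow_pickle=True)
a=cv2.cvtColor(c['pixels'],cv2.COLOR_RGB2BGR);cv2.imwrite('pics/w13c.png',cv2.resize(a[40:290,130:380],None,fx=2.4,fy=2.4,interpolation=cv2.INTER_CUBIC))
c=cam('top');save(c,'t13.png')
E
```

```text
time: 16.55
tool_pos: [0.5143, 0.0052, 0.232]
tcp_rot: [-3.041, 0.788, 0.003]
wrist_force: [0.1, 0.6, -0.1]
width: 0.491
[0.51428263 0.0051864  0.23195312] [-3.04102846  0.78819765  0.00347985] [ 0.11013965  0.55302414 -0.13550764] [-3.87195892e-02 -4.12733570e-02  1.94004137e+00  5.77865682e-04
  1.24497275e+00  2.03910556e+00]
```

View pics/w13c.png

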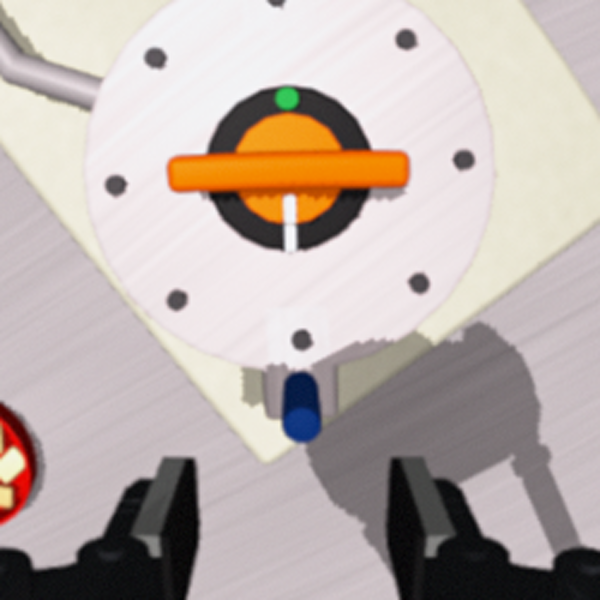

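View pics/t13.png

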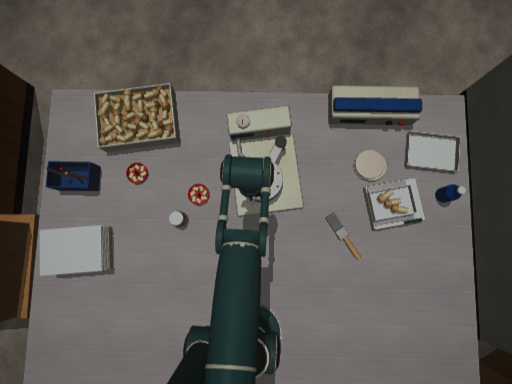

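```bash
python3 - <<'E'
from h import *
from scipy.optimize import least_squares
c=np.load('w13.npy',allow_pickle=True).item()
k=lambda u,v:(130+u/2.4-.4,40+v/2.4-.4)
L=onz(c,*k(168,171),.154);Rr=onz(c,*k(409,166),.154);m=(L+Rr)/2;d=Rr-L
print('bar',L,Rr,m,np.linalg.norm(d),np.degrees(np.arctan2(d[1],d[0])))
print('peg top',onz(c,*k(302,424),.15),'marks',onz(c,*k(290,222),.12),onz(c,*k(291,249),.114),'pin',onz(c,*k(287,98),.118))
W=np.array([onz(c,*k(u,v),.106)[:2] for u,v in [(84,170),(105,80),(150,20),(430,20),(478,90),(494,165),(478,240),(425,320),(370,353),(225,356),(160,320),(110,255)]])
r=least_squares(lambda x:np.hypot(*(W-x[:2]).T)-x[2],[.57,-.03,.08]);print(r.x,np.round(r.fun*1000,1))
X=R.from_rotvec(c['s']['tcp_rot']).as_matrix()[:,0];print('toolx',np.degrees(np.arctan2(X[1],X[0])))
E
```

```text
bar [0.5924406  0.00527752 0.154     ] [ 0.55776555 -0.06013903  0.154     ] [ 0.57510308 -0.02743075  0.154     ] 0.0740383932767554 -117.92651133349105
peg top [0.49884357 0.00986694 0.15      ] marks [ 0.55737337 -0.01805455  0.12      ] [ 0.5480573  -0.01327363  0.114     ] pin [ 0.59669725 -0.03871777  0.118     ]
[ 0.57453179 -0.02757017  0.07763278] [ 0.9  0.3  0.  -0.1 -0.3  0.  -0.7  0.9  0.6 -0.4 -0.4 -1. ]
toolx -29.06127298557195
```

```bash
python3 -m crank '20 0 0 0 0 -0.18 150;50 -1 0 0 0 -0.36 150;69 -1 0 0 0 -0.54 150;69 -1 0 0 0 -0.72 150;69 -1 0 0 0 -0.90 150;69 -1 0 0 0 -1.08 150;69 -1 0 0 0 -1.26 150;69 -1 0 0 0 -1.44 150;69 -1 0 0 0 -1.588 150;69 -1 20 0 0 -1.588 150;69 -1 40 0 0 -1.588 150;69 -1 40 0 0 -1.588 150;69 -1 40 0 0 -1.588 150'
python3 - <<'E'
from h import *
c=cam('wrist');save(c,'w14.png');print(c['s']['tool_pos'],c['s']['tcp_rot'],c['s']['q'])
X=R.from_rotvec(c['s']['tcp_rot']).as_matrix()[:,0];print('toolx',np.degrees(np.arctan2(X[1],X[0])))
E
```

```text
time: 18.27
tool_pos: [0.5758, -0.0279, 0.1926]
tcp_rot: [-2.694, -1.615, 0.001]
wrist_force: [0.1, -0.9, 0.4]
width: 0.41
[ 0.57579964 -0.0278966   0.19262715] [-2.69389619e+00 -1.61498483e+00  1.46377812e-03] [-9.16226220e-02  1.07334888e-01  1.86106027e+00  9.05510252e-06
  1.17435854e+00  3.99069900e-01]
toolx 61.88520246134269
```

View pics/w14.png

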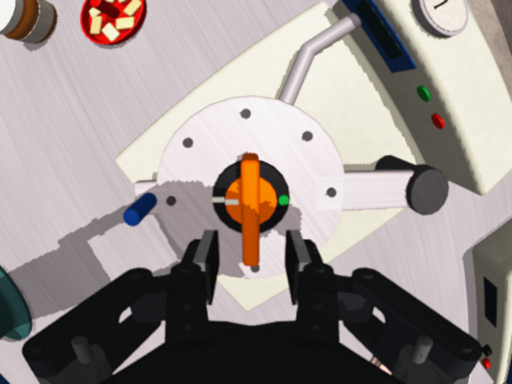

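```bash
python3 - <<'E'
from h import *
c=cam('wrist')
A=onz(c,249.5,156,.154);B=onz(c,250,262,.154);print(A,B,(A+B)/2,np.linalg.norm(A-B),to_tool((A+B)/2))
p=onz(c,251.5,197,.114);print(p,to_tool(p))
E
```

```text
[0.59396129 0.00891587 0.154     ] [ 0.55916912 -0.05660213  0.154     ] [ 0.5765652  -0.02384313  0.154     ] 0.07418290630560187 [ 3.6 -2.  39.9]
[ 0.57665014 -0.02617613  0.114     ] [ 1.6 -0.9 79.9]
```

```bash
python3 -m crank '2 -1 30 0 0 0 160;2 -1 55 0 0 0 160;2 -1 64 0 0 0 160;2 -1 64 0 0 0 160;2 -1 64 0 0 0 160' 70
python3 - <<'E'
from h import *
c=cam('wrist');save(c,'w15.png');print(c['s']['tool_pos'],c['s']['wrist_force'],c['s']['torque'])
E
```

```text
time: 19.0
tool_pos: [0.5773, -0.0258, 0.1308]
tcp_rot: [2.693, 1.615, 0.003]
wrist_force: [0.2, 0.2, -0.0]
width: 0.375
[ 0.5772875  -0.02584721  0.1307735 ] [ 0.19051427  0.18007126 -0.02435349] [ 0.03965527 -0.01789924  0.03959511]
```

View pics/w15.png

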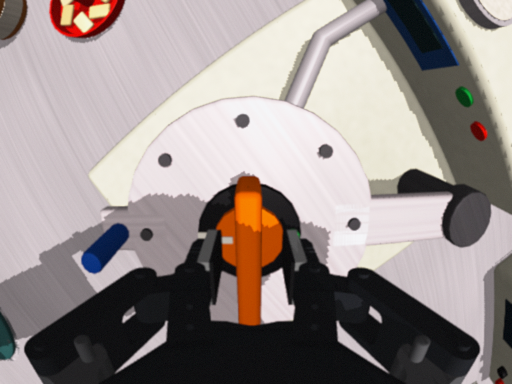

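```bash
python3 -m crank '0 0 0 0 0 0 255;0 0 0 0 0 0 255;0 0 0 0 0 0 255;0 0 0 0 0 0 255;0 0 0 0 0 0 255' 70
python3 - <<'E'
from h import *
for i in range(2):
  c=cam('wrist');s=c['s'];print(s['tool_pos'],s['wrist_force'],s['torque'],s['width'],s['q'][5])
save(c,'w16.png')
E
```

```text
time: 19.68
tool_pos: [0.5762, -0.0253, 0.1306]
tcp_rot: [-2.694, -1.616, -0.001]
wrist_force: [-3.7, 1.4, 5.4]
width: 0.123
[ 0.57615333 -0.02534088  0.13062688] [-3.7332025   1.42774653  5.42294474] [0.20968897 0.48582138 0.06179923] 0.12302583439259723 0.4021873422275114
[ 0.57618629 -0.02533     0.13064053] [-2.73603004  1.50537932  5.2016901 ] [0.23328176 0.57362405 0.02598095] 0.12312096305244212 0.40221587090292565
```

View pics/w16.png

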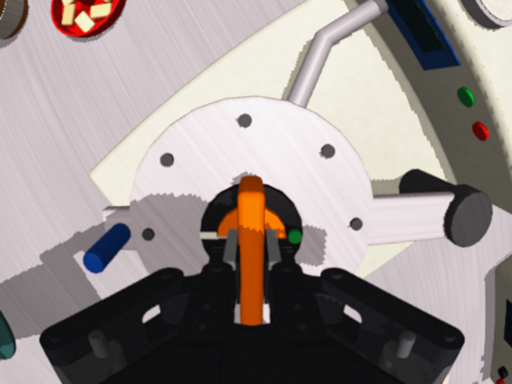

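```bash
cat > t.py <<'E'
from h import *
s=read_state();print('TZ',s['torque'].round(3),'F',s['wrist_force'].round(1),'q6 deg',np.degrees(s['q'][5]).round(1),'xyz',s['tool_pos'].round(4))
E
python3 -m crank '0 0 0 0 0 0.06 255;0 0 0 0 0 0.12 255;0 0 0 0 0 0.12 255'; python3 t.py; python3 -m crank '0 0 0 0 0 0.06 255;0 0 0 0 0 0.12 255;0 0 0 0 0 0.12 255'; python3 t.py
```

```text
time: 20.15
tool_pos: [0.5764, -0.0255, 0.1306]
tcp_rot: [2.786, 1.451, 0.001]
wrist_force: [-2.5, 0.9, 5.3]
width: 0.128
TZ [ 0.187  0.498 -0.106] F [-2.5  0.9  5.3] q6 deg 29.9 xyz [ 0.5764 -0.0255  0.1306]
time: 20.52
tool_pos: [0.5765, -0.0256, 0.1306]
tcp_rot: [2.868, 1.282, 0.001]
wrist_force: [-2.5, 0.8, 5.3]
width: 0.124
TZ [ 0.065  0.36  -0.045] F [-2.5  0.8  5.3] q6 deg 36.8 xyz [ 0.5765 -0.0256  0.1306]
```

```bash

python3 -m crank '0 0 0 0 0 0.05 255;0 0 0 0 0 0.09 255;0 0 0 0 0 0.09 255'|grep -v rot; python3 t.py
```

```text
time: 20.9
tool_pos: [0.5766, -0.0257, 0.1306]
wrist_force: [-2.4, -0.2, 5.5]
width: 0.128
TZ [ 0.053  0.4   -0.044] F [-2.4 -0.2  5.5] q6 deg 41.9 xyz [ 0.5766 -0.0257  0.1306]
```

```bash

python3 -m crank '0 0 0 0 0 0.05 255;0 0 0 0 0 0.09 255;0 0 0 0 0 0.09 255'|grep -v rot; python3 t.py
```

```text
time: 21.28
tool_pos: [0.5767, -0.0259, 0.1306]
wrist_force: [-1.5, 0.1, 6.2]
width: 0.123
TZ [-0.045  0.367 -0.098] F [-1.5  0.1  6.2] q6 deg 47.1 xyz [ 0.5767 -0.0259  0.1306]
```

```bash

python3 -m crank '0 0 0 0 0 0.05 255;0 0 0 0 0 0.09 255;0 0 0 0 0 0.09 255'|grep -v rot; python3 t.py
```

```text
time: 21.65
tool_pos: [0.5768, -0.0259, 0.1306]
wrist_force: [-1.0, -0.1, 5.9]
width: 0.125
TZ [-0.073  0.345  0.015] F [-1.  -0.1  5.9] q6 deg 52.3 xyz [ 0.5768 -0.0259  0.1306]
```

```bash

python3 -m crank '0 0 0 0 0 0.05 255;0 0 0 0 0 0.09 255;0 0 0 0 0 0.09 255'|grep -v rot; python3 t.py
```

```text
time: 22.02
tool_pos: [0.5768, -0.0261, 0.1306]
wrist_force: [-2.4, -0.5, 5.1]
width: 0.126
TZ [-0.194  0.362 -0.049] F [-2.4 -0.5  5.1] q6 deg 57.4 xyz [ 0.5768 -0.0261  0.1306]
```

```bash
python3 - <<'E'
from h import *
c=cam('wrist');a=c['pixels'][:,:,::-1];cv2.imwrite('pics/w17.png',cv2.resize(a[150:350,130:380],None,fx=3,fy=3,interpolation=cv2.INTER_CUBIC))
E
python3 t.py
```

```text
TZ [-0.174  0.304 -0.109] F [-0.8 -0.5  6.1] q6 deg 57.4 xyz [ 0.5768 -0.0261  0.1306]
```

View pics/w17.png

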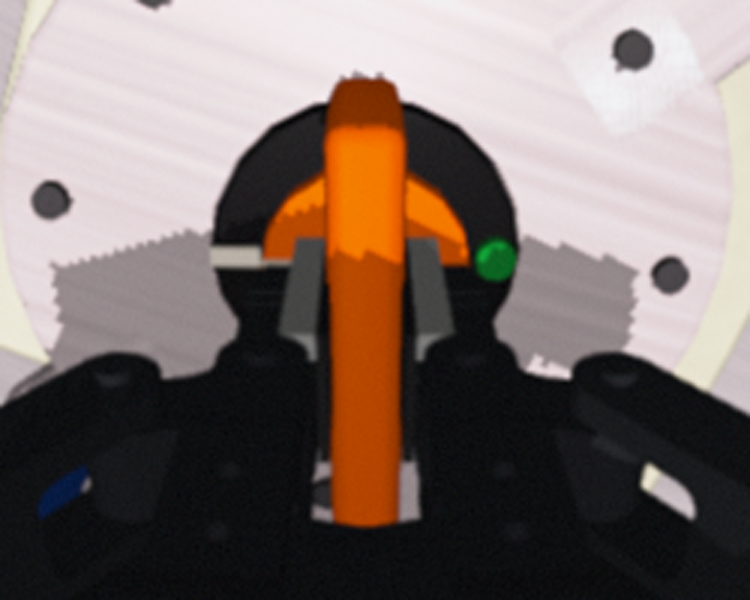

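The collar mark (237,257) and the pin (495,261) still straddle the bar as before, so there is no slip yet. I'll keep turning.

```bash

python3 -m crank '0 0 0 0 0 0.05 255;0 0 0 0 0 0.09 255;0 0 0 0 0 0.09 255'|grep -v rot; python3 t.py
```

```text
time: 22.45
tool_pos: [0.5769, -0.0262, 0.1306]
wrist_force: [-1.6, -0.8, 4.3]
width: 0.126
TZ [-0.251  0.274 -0.073] F [-1.6 -0.8  4.3] q6 deg 62.5 xyz [ 0.5769 -0.0262  0.1306]
```

```bash

python3 -m crank '0 0 0 0 0 0.05 255;0 0 0 0 0 0.09 255;0 0 0 0 0 0.09 255'|grep -v rot; python3 t.py
```

```text
time: 22.82
tool_pos: [0.5769, -0.0263, 0.1306]
wrist_force: [-1.1, -1.5, 4.8]
width: 0.123
TZ [-0.318  0.313  0.362] F [-1.1 -1.5  4.8] q6 deg 67.7 xyz [ 0.5769 -0.0263  0.1306]
```

```bash

python3 -m crank '0 0 0 0 0 0.04 255;0 0 0 0 0 0.08 255;0 0 0 0 0 0.08 255'|grep -v rot; python3 t.py; python3 - <<'E'
from h import *
c=cam('wrist');a=c['pixels'][:,:,::-1];cv2.imwrite('pics/w18.png',cv2.resize(a[150:350,130:380],None,fx=3,fy=3,interpolation=cv2.INTER_CUBIC))
E
python3 t.py
```

```text
time: 23.2
tool_pos: [0.5769, -0.0265, 0.1306]
wrist_force: [-1.0, -1.9, 5.3]
width: 0.128
TZ [-0.435  0.332  0.272] F [-1.  -1.9  5.3] q6 deg 72.2 xyz [ 0.5769 -0.0265  0.1306]
TZ [-0.384  0.293  0.325] F [-1.9 -2.2  6. ] q6 deg 72.2 xyz [ 0.5769 -0.0265  0.1306]
```

View pics/w18.png

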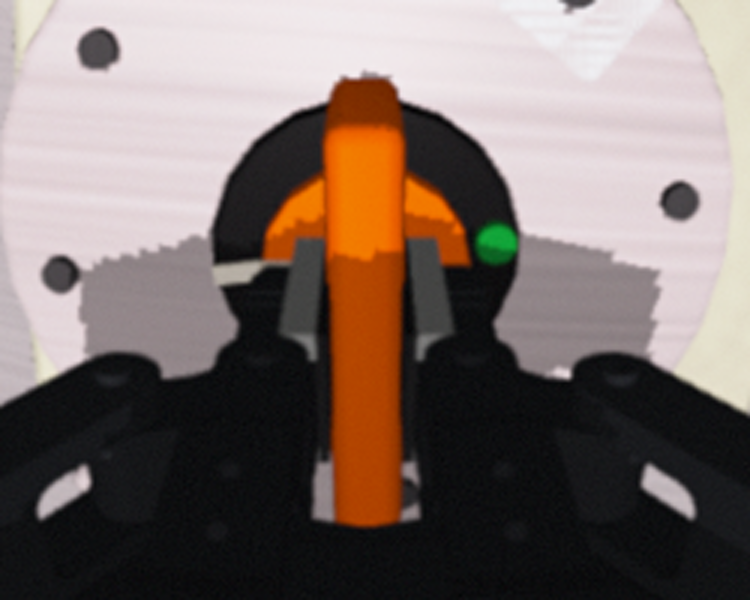

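Torque jumped to about 0.35 N m and held there. The collar mark and pin now lag the bar by about 8°, so the clutch is slipping. I'll turn a few more degrees, then release.

```bash

python3 -m crank '0 0 0 0 0 0.05 255;0 0 0 0 0 0.05 255'|grep -v rot; python3 t.py
python3 -m crank '0 0 0 0 0 0 150;0 0 0 0 0 0 150;0 0 0 0 0 0 150;0 0 0 0 0 0 150;0 0 -40 0 0 0 150;0 0 -90 0 0 0 150;0 0 -90 0 0 0 150;0 0 -90 0 0 0 150'; python3 - <<'E'
from h import *
c=cam('wrist');np.save('w19.npy',c,allow_pickle=True);save(c,'w19.png');a=c['pixels'][:,:,::-1];cv2.imwrite('pics/w19c.png',cv2.resize(a[110:260,170:330],None,fx=4,fy=4,interpolation=cv2.INTER_CUBIC))
E
```

```text
time: 23.5
tool_pos: [0.5769, -0.0266, 0.1307]
wrist_force: [-1.5, -2.2, 5.9]
width: 0.123
TZ [-0.476  0.314  0.278] F [-1.5 -2.2  5.9] q6 deg 75.1 xyz [ 0.5769 -0.0266  0.1307]
time: 24.5
tool_pos: [0.576, -0.0256, 0.2191]
tcp_rot: [-3.13, -0.268, 0.0]
wrist_force: [-0.0, -0.8, -0.7]
width: 0.41
```

View pics/w19c.png

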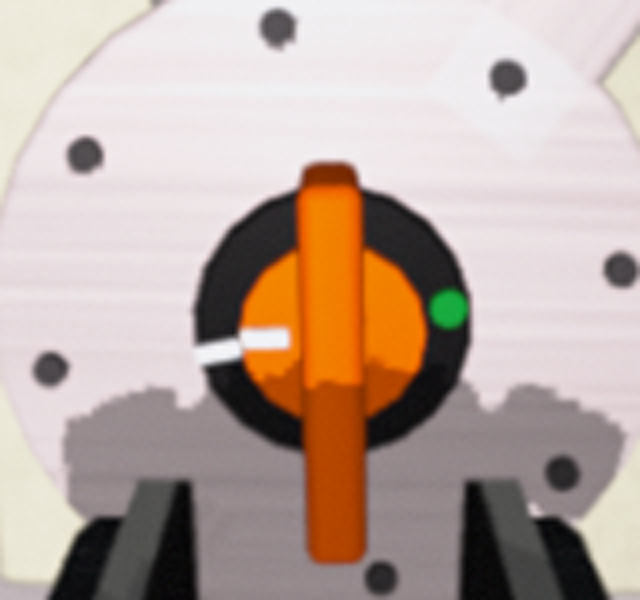

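View pics/w19.png

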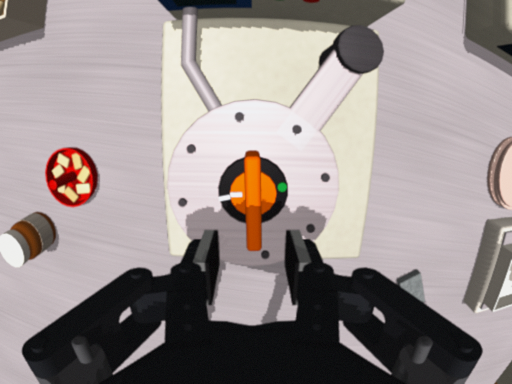

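```bash
python3 - <<'E'
from h import *
from scipy.optimize import least_squares
c=np.load('w19.npy',allow_pickle=True).item()
k=lambda u,v:(170+u/4-.4,110+v/4-.4)
a=onz(c,*k(290,338),.12)-onz(c,*k(243,340),.12); b=onz(c,*k(238,347),.114)-onz(c,*k(198,354),.114)
yw=lambda d:np.degrees(np.arctan2(d[1],d[0]))
print('mark dirs',yw(a),yw(b))
hub=np.array([.576,-.0265])
cm=onz(c,*k(218,350),.114)[:2]-hub; hm=onz(c,*k(243,340),.12)[:2]-hub; pin=onz(c,*k(448,308),.117)[:2]-hub
A=onz(c,*k(330,185),.154);B=onz(c,*k(336,560),.154);
print('yaw from hub cm,hm,pin',yw(cm),yw(hm),yw(pin),np.linalg.norm(cm),np.linalg.norm(hm),np.linalg.norm(pin),'bar',yw(A-B), 'pin-cm dir',yw(pin-cm))
W=np.array([onz(c,u,v,.106)[:2] for u,v in [(168,190),(176,153),(200,120),(232,103),(262,99),(332,150),(339,185),(333,220)]])
r=least_squares(lambda x:np.hypot(*(W-x[:2]).T)-x[2],[.57,-.03,.08]);print(r.x,np.round(r.fun*1000,1))
E
```

```text
mark dirs -77.68070124179286 -69.88326207134043
yaw from hub cm,hm,pin 114.63019706413085 107.29797738959678 -71.68660879775058 0.025821428036316863 0.019155545508157047 0.0249865040033671 bar 10.729062018790259 pin-cm dir -68.47625137879466
[ 0.57383117 -0.02868329  0.07877202] [ 0.6 -1.3 -0.4  0.4  1.6 -0.9 -1.3  1.4]
```

```bash

python3 -m crank '-50 0 -60 0 0 0 150;-100 0 -110 0 0 0 150;-100 0 -110 0 0 0 150;-100 0 -110 0 0 0 150;-100 0 -110 0 0 0 150'; python3 - <<'E'
from h import *
c=cam('wrist');save(c,'w20.png');c=cam('scene');save(c,'s20.png');c=cam('top');save(c,'t20.png')
E
```

```text
time: 25.18
tool_pos: [0.4773, -0.0425, 0.3271]
tcp_rot: [-3.129, -0.268, 0.005]
wrist_force: [0.5, -0.3, -0.8]
width: 0.408
```

View pics/w20.png

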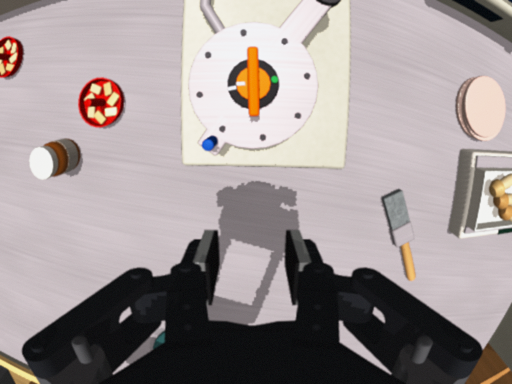

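View pics/s20.png

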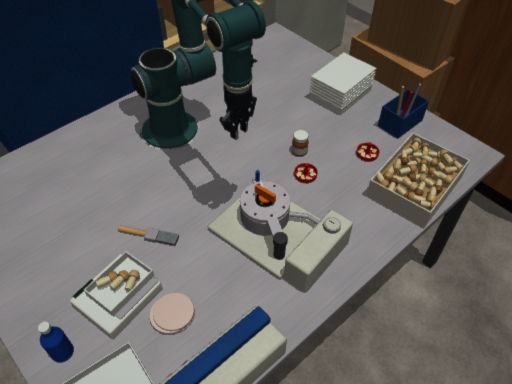

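The scene view shows the lid over the pot at about (265,205). The bystanders are where they started and the arm is clear.

```bash
python3 - <<'E'
from h import *
c=cam('wrist');h=cv2.cvtColor(c['pixels'],cv2.COLOR_RGB2HSV);m=cv2.inRange(h,(105,150,60),(130,255,255));m[:120]=0;m[160:]=0;m[:,:190]=0;m[:,225:]=0
ys,xs=np.nonzero(m);print(onz(c,xs.mean(),ys.mean(),.145))
print(job.finish_job())
E
```

```text
[0.49975641 0.00904779 0.145     ]
the job is handed in; nothing more can be done
None
```

The job is handed in, at about 25 s of the 72 s allowed. No verdict is reported, so what follows rests on my own checks.

- **Dish:** I lifted the steel dish by its post, not the red look-alikes, and lowered it until it touched the pot floor. The picture after release shows it flat inside the pot.
- **Lid:** I swung it shut by the blue peg until it pushed back with about 20 N at the stop. The final look puts the peg at (0.500, 0.009), against about (0.499, 0.012) expected, and the lid's centre within 3 mm of the pot's.
- **Handle:** I turned it clockwise about 52° in all. The torque jumped from about 0 to 0.3–0.36 N m and stayed there. That is below the 0.45 N m stated, which I put down to sensor bias. After I let go, the white marks showed about 8–10° of slip, inside the 25° limit, with no sign of turning back.
- **Rest of the table:** the jar, plates, punnet, brush and red dishes look unmoved in the last pictures, and the gripper was clear of everything.

**Disagreements:** early position readings differed between the fixed cameras by up to 12 mm for the pot. I used the wrist camera's close-up readings instead, and these agreed with the sizes given to within about 3 mm.

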